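# Snap the right cover onto a wiring enclosure

### The job

Pick out the one of the three covers that fits the open wiring enclosure, lay it level between the enclosure's two spring clips and let go of it. Then press it down on one end until that end snaps fully home under its clip, and after that press the other end home in the same way, feeling each end bottom out on its rest without pushing harder than 40 N. Leave the other covers, the screwdriver, the multimeter and the solder spool where they lie.

Things in the scene. Friction and masses are not known exactly. Their poses are not given: they have to be found in the camera images.
- enclosure: Open light-grey wiring enclosure screwed to the bench, 168 mm long (own x), 88 mm wide (own y). Origin: centre of the underside, on the bench. Long side walls with flared lead-ins stand 32 mm either side of its middle line, up to 64 mm high; end stops with flared tops stand 61 mm from the middle either side of each clip. The cover that fits (120 x 60 mm) lies lengthwise along x, either way round.
- enclosure_seat (a point): Point inside the enclosure on its middle, 32 mm above the bench: the lowest height of the seat. The cover seats on two steel rest bars across the box, 38 mm either side of the middle (under the press points), each set at its own unknown height: bar tops 32 to 39 mm, so a seated cover's top is at 37 to 44 mm, to be found by feel.
- enclosure_clip_a (a point): Nose tip of the spring clip at the enclosure's +x end: 56 mm from the middle, nose underside at 47 mm, clip 34 mm wide; above it a steep slope leads up and out to 62 mm from the middle at 60 mm height, then a 45 degree lead-in to 69 mm at 66 mm. Pressing the cover's end (about 8 to 16 N, by friction) drives the clip outward; then the end drops home and the clip springs back.
- enclosure_clip_b (a point): The same for the like clip at the enclosure's -x end.
- cover_120: Grey plastic cover, a flat plate 120 mm long (own x) by 60 mm wide (own y) and 5 mm thick, with an upright grip rib across its middle (14 mm along x, 46 mm along y, its top 29 mm above the underside; pinch the rib from above, fingers closing along the cover's x). Origin: centre of the underside. This is the one that fits the enclosure. About 0.12 kg.
- cover_120_press_a (a point): Point on the top face of the 120 mm cover, on its middle line 38 mm from the centre towards its +x end: where to press that end, with closed fingers. 
- cover_120_press_b (a point): The same point 38 mm from the centre towards the cover's -x end.
- cover_120_end_a (a point): Middle of the top edge of the 120 mm cover at its +x end, 60 mm from the centre. When that end is home under its clip this point is lower than 47 mm above the bench; resting on the clip it is about 60 mm.
- cover_120_end_b (a point): The same point at the cover's -x end.
- cover_100: Grey plastic cover, a flat plate 100 mm long (own x) by 60 mm wide (own y) and 5 mm thick, with an upright grip rib across its middle (14 mm along x, 46 mm along y, its top 29 mm above the underside; pinch the rib from above, fingers closing along the cover's x). Origin: centre of the underside. Too short for the enclosure.
- cover_140: Grey plastic cover, a flat plate 140 mm long (own x) by 60 mm wide (own y) and 5 mm thick, with an upright grip rib across its middle (14 mm along x, 46 mm along y, its top 29 mm above the underside; pinch the rib from above, fingers closing along the cover's x). Origin: centre of the underside. Too long for the enclosure.
- screwdriver: Screwdriver with a red handle, 190 mm long, lying on the bench. Bystander.
- multimeter: Red hand multimeter, 150 x 80 x 35 mm, lying on its back. Bystander. Origin: centre of its underside.
- solder_spool: Bare metal solder spool standing on its flange, 60 mm diameter, 40 mm high. Bystander. Origin: centre of its underside.

How it is judged:
On the way, in this order (a step that is already met when the one before it is completed fails the run):
1. the 120 mm cover lies level on both clip slopes, in line with the enclosure and let go of, neither end pressed down yet (horizontal distance between cover_120 and enclosure below 0.005 m and angle between the x axis of cover_120 and the x axis of enclosure, either way round below 0.13 rad and angle between cover_120's own z axis and vertical below 0.08 rad and z of each of cover_120_end_a, cover_120_end_b in the frame of enclosure above 0.051 m and height (world z) of cover_120 below 0.075 m and contact force between cover_120 and enclosure above 0.3 N and contact force between the fingers and cover_120 below 0.1 N), for 0.2 s.
2. the fingers press on one end, within 22 mm of its press point, with over 12 N, that end fully home under its clip on its rest bar, the other end still up ((((contact force between the fingers and cover_120 above 12 N and horizontal distance between the grasp point and cover_120_press_a below 0.022 m and z of cover_120_end_a in the frame of enclosure below 0.0475 m) and z of cover_120_end_b in the frame of enclosure above 0.051 m) or ((contact force between the fingers and cover_120 above 12 N and horizontal distance between the grasp point and cover_120_press_b below 0.022 m and z of cover_120_end_b in the frame of enclosure below 0.0475 m) and z of cover_120_end_a in the frame of enclosure above 0.051 m))), for 0.04 s.
3. the other end is home too (both under their clips), and fingers press within 22 mm of an end's press point with over 12 N (z of each of cover_120_end_a, cover_120_end_b in the frame of enclosure below 0.0475 m and ((contact force between the fingers and cover_120 above 12 N and horizontal distance between the grasp point and cover_120_press_a below 0.022 m and z of cover_120_end_a in the frame of enclosure below 0.0475 m) or (contact force between the fingers and cover_120 above 12 N and horizontal distance between the grasp point and cover_120_press_b below 0.022 m and z of cover_120_end_b in the frame of enclosure below 0.0475 m))), for 0.04 s.
At the end, for the whole second after the job is handed in: The 120 mm cover is on the enclosure, centred within 5 mm and in line within 0.13 rad, both ends fully home under the clips (top edge of each end lower than 47.5 mm above the bench), at rest; the other covers, screwdriver, multimeter and spool are within 20 mm of where they lay (horizontal distance between cover_120 and enclosure below 0.005 m and angle between the x axis of cover_120 and the x axis of enclosure, either way round below 0.13 rad and z of each of cover_120_end_a, cover_120_end_b in the frame of enclosure below 0.0475 m and linear speed of cover_120 below 0.01 m/s and distance of each of cover_100, cover_140, screwdriver, multimeter, solder_spool from where it was at the start of the episode below 0.02 m); the robot touches nothing.
It fails at once if the fingers push on the 120 mm cover with more than 40 N once an end of it is home under its clip (contact force between the fingers and cover_120 above 40 N and horizontal distance between cover_120 and enclosure below 0.02 m and height (world z) of cover_120 above 0.025 m and z of any of cover_120_end_a, cover_120_end_b in the frame of enclosure below 0.0475 m).
It fails at once if the 100 mm or the 140 mm cover is moved more than 20 mm (distance of any of cover_100, cover_140 from where it was at the start of the episode above 0.02 m).
It fails at once if the screwdriver, multimeter or solder spool is moved more than 20 mm (distance of any of screwdriver, multimeter, solder_spool from where it was at the start of the episode above 0.02 m).
It also fails if it takes over 54 s, if anything falls off the work surface, if the arm or the gripper's body presses on something with over 40 N, if the wrist force passes 120 N, or if a joint passes its speed limit or range.

### The arm

A 6-joint arm with a two-finger parallel gripper is mounted at the origin on the work surface. World frame = base frame: x ahead of the robot, y to its left, z up, the work surface at z = 0. Lengths are in m, angles in rad, forces in N, time in s.
With the tool pointing down it reaches from about 0.4 to 0.825 m from the base axis. Payload 7 kg.
Tool frame: the origin (TCP) lies midway between the tips of the shut fingers; the grasp point (between the pads) lies 19 mm behind it; z points along the fingers, y is the line along which they close (so a half turn about z gives the same grasp; the last joint's range is limited). The gripper opens to 88 mm and grips with 3 to 60 N. Pads are 19 mm wide; open, the fingers measure 130 mm over their backs; the gripper's body (78 mm by 193 mm) begins 47 mm behind the grasp point.
Start: joints at [-0.992, 0.359, 0.012, 0, -1.224, -0.288], TCP at [0.194, -0.647, 0.227] pointing down, gripper open.
Joint ranges: [-3.07, 3.07], [-1.43, 2.12], [-1.02, 1.25], [-3.03, 1.67], [-3.05, -0], [-3.03, 3.03]. Speed limits (rad/s): [2.39, 2.39, 3.01, 3.14, 3.14, 3.14].

### API

Orientations are given as [roll, pitch, yaw] about the fixed x, y, z axes, in that order (R = Rz(yaw) Ry(pitch) Rx(roll)).
In Python, from station import arm gives the robot as it stands.
- The arm moves only by the tool servo_tool, never from a script. Its argument "deltas" is a list of rows, each a list of 7 numbers: the closure, from -1 (fully open) to 1 (shut), then the shift along the tool's x, y, z in mm, then the turn, a rotation vector about the tool's x, y, z in degrees. In form: [[gripper, x, y, z, ax, ay, az], ...]. A call has 1 to 20 rows; each row shifts and turns the commanded pose from where the row before left it, along the tool's axes as they then stand; what a row does not reach is not made up. A row lasts 1/12 s, in which the tool goes at most 41.7 mm and 7.16 degrees, less where a joint would pass 70% of its speed; a pose out of reach is approached as far as the arm can. A call is refused whole if a number of a shift passes 41.7 or a number of a turn 7.16, either way. A call with a gripper value outside its range is refused whole. The fingers move at their own pace and stop on an object; "squeeze" is the grip in N (left out, the last holds). Time passes only in rows, so rows that do not move let the fingers close. It gives the time, the measured TCP pose, the force, the opening and the grip force at its end, in the units of the state.
- arm.get_state(): the state, without advancing time (a new reading comes with each control period).
- arm.grab_frame(name): name is "side" or "top" or "wrist"; returns a dict with "color" (420x560x3 uint8, red, green, blue), "K" (3x3 intrinsics, pixels), "position" and "orientation" of the camera in the world. Camera axes: x right, y down, z forward; pixel columns grow to the right and rows downward; lengths in m; the calibration is good to about 2 mm. A picture is of the moment at which its call begins. There is no depth.
- arm.job_done(): hands the job in; it is judged then, once.
Trained networks look in a picture, given as the dict that the camera call returned (one of the last four; its "shot" number tells which), for a name from the list of things; names that differ only in an ending like _2 or _b are one class to them, and where a whole thing is asked for, a point or a joint stands for the part that bears it (a point fixed in the world has none). Each returns a list of dicts, best first, with "conf" (0 to 1); they miss things now and then, are a little off and sometimes report something else, mostly with a low value. They report only what shows in the picture. A call takes as long as a camera call.
- arm.recognise(query, picture): "at" ([x, y, z] in m, in the coordinates of the camera as it stood for that picture, good to about 4 mm: the middle of the surface that is visible of it).
The state is a dict: "t": time; "q": joint angles; "qd": joint speeds; "joint_efforts": joint torques, N m; "eef_pos": TCP position; "ee_rot": TCP orientation; "force": force on the tool from outside, world axes, zero at the start; "moment": the same for the moment, N m; "width": finger opening in m; "gripper_force": force on a finger pad.
Only numpy, scipy, OpenCV 4.12 (cv2) and the standard library are available. Lean on these libraries where they do the work, as an engineer would, in place of code of your own. Each camera call takes 0.05 s, during which the arm holds its last target. There are 200 camera calls.

## Working session

There is one attempt and no reset: what is moved stays moved. The work goes in short steps, Python scripts to look and compute and a tool call to move; the robot and the scene stay as the last step left them, time stands still between calls to the robot, and variables do not carry over. Pictures are saved under pics/ and viewed, at most 10 in all, crops included, and the job is handed in when it is done.

Besides the shell and the picture viewer there is one more tool, called after ">>>" by a JSON object that holds its "method" and its "body". servo_tool: Moves the arm, as the interface text tells. Its arguments: {"type":"object","properties":{"deltas":{"type":"array","items":{"type":"array","items":{"type":"number"}}},"squeeze":{"type":"number"}},"required":["deltas"]}

```bash
mkdir -p pics; cat > h.py <<'E'
import numpy as np, cv2
from scipy.spatial.transform import Rotation as R
from station import arm
def rot(o):
    o=np.array(o,float)
    return o if o.shape==(3,3) else (R.from_euler('xyz',o).as_matrix() if o.size==3 else R.from_quat(o).as_matrix())
def world(f,p): return rot(f['orientation'])@np.array(p)+np.array(f['position'])
def pix2plane(f,u,v,z):
    d=rot(f['orientation'])@np.linalg.inv(f['K'])@np.array([u,v,1.]); p=np.array(f['position'])
    return p+d*(z-p[2])/d[2]
def proj(f,P):
    c=rot(f['orientation']).T@(np.array(P)-np.array(f['position'])); c=np.array(f['K'])@c; return c[:2]/c[2]
def save(f,n): cv2.imwrite('pics/'+n,f['color'][:,:,::-1])
E
python3 - <<'E'
from h import *
s=arm.get_state(); print({k:np.round(s[k],3) for k in s})
for c in ['top','side']:
    f=arm.grab_frame(c); save(f,c+'0.png'); print(c,f['orientation'],f['position'],f['K'][0])
    for n in ['enclosure','cover_120','cover_100','cover_140','enclosure_clip_a','cover_120_press_a','cover_120_end_a','multimeter','solder_spool','screwdriver']:
        for r in arm.recognise(n,f)[:3]:
            w=world(f,r['at']); print(n,round(r['conf'],2),w.round(3),proj(f,w).round())
E
```

```text
{'t': np.float64(0.0), 'q': array([-0.992,  0.359,  0.011, -0.   , -1.224, -0.288]), 'qd': array([-0.001,  0.001,  0.001,  0.   ,  0.001, -0.   ]), 'joint_efforts': array([-0.0000e+00, -5.8272e+01,  2.9305e+01,  6.9970e+00,  7.0000e-03,
       -0.0000e+00]), 'eef_pos': array([ 0.193, -0.646,  0.226]), 'ee_rot': array([ 3.14 , -0.   , -2.851]), 'force': array([ 0.013, -0.06 , -0.313]), 'moment': array([-0.001, -0.022,  0.018]), 'gripper_force': np.float64(0.0), 'width': np.float64(0.087)}
top [-3.05747527  0.01437049 -1.56117834] [0.46048234 0.06076193 1.54838924] [491.83574074   0.         289.7903428 ]
enclosure 0.95 [0.527 0.132 0.026] [274. 228.]
enclosure 0.31 [ 0.463 -0.097  0.008] [348. 249.]
cover_120 0.83 [ 0.626 -0.062  0.007] [336. 197.]
cover_120 0.82 [ 0.466 -0.1    0.008] [349. 248.]
cover_120 0.68 [ 0.544 -0.285  0.004] [408. 224.]
cover_100 0.83 [ 0.626 -0.062  0.007] [336. 197.]
cover_100 0.82 [ 0.466 -0.1    0.008] [349. 248.]
cover_100 0.68 [ 0.544 -0.285  0.004] [408. 224.]
cover_140 0.83 [ 0.626 -0.062  0.007] [336. 197.]
cover_140 0.82 [ 0.466 -0.1    0.008] [349
[... 727 characters left out ...]
 0.002] [289. 345.]
cover_120 0.83 [ 0.459 -0.106  0.002] [237. 282.]
cover_100 0.88 [ 0.542 -0.291  0.002] [289. 345.]
cover_100 0.83 [ 0.459 -0.106  0.002] [237. 282.]
cover_140 0.88 [ 0.542 -0.291  0.002] [289. 345.]
cover_140 0.83 [ 0.459 -0.106  0.002] [237. 282.]
enclosure_clip_a 0.82 [0.524 0.11  0.041] [255. 214.]
cover_120_press_a 0.96 [ 0.457 -0.103  0.004] [235. 281.]
cover_120_press_a 0.49 [ 0.538 -0.295  0.002] [287. 347.]
cover_120_end_a 0.81 [ 0.455 -0.107  0.005] [235. 282.]
cover_120_end_a 0.27 [ 0.749 -0.214  0.036] [383. 292.]
multimeter 0.6 [0.649 0.392 0.032] [283. 169.]
solder_spool 0.56 [ 0.746 -0.215  0.041] [383. 291.]
screwdriver 0.57 [0.414 0.398 0.015] [211. 177.]
```

```bash
python3 - <<'E'
import cv2
i=cv2.imread('pics/top0.png'); c=cv2.resize(i[130:330,160:440],None,fx=2.85,fy=2.85,interpolation=cv2.INTER_CUBIC); cv2.imwrite('pics/top0c.png',c); print(c.shape)
E
```

```text
(570, 798, 3)
```

View pics/top0c.png

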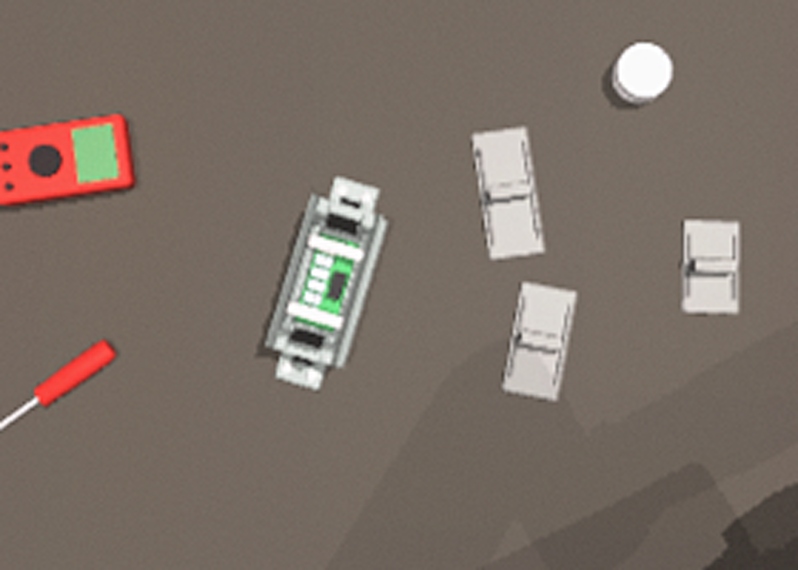

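View pics/side0.png

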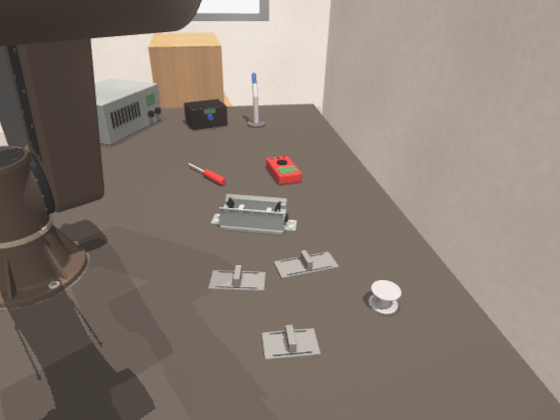

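The top crop shows three covers. Measured by length, the lower-middle one (crop 540,340) is about 120 mm, the upper one (505,192) about 140 mm, and the right one (711,267) about 100 mm. The enclosure is at (330,285) with a yaw of about -17°. The side view agrees.

```bash
cat >> h.py <<'E'
def plan(pos,yawdeg):
    s=arm.get_state(); M=R.from_euler('xyz',s['ee_rot']); T=R.from_euler('xyz',[np.pi,0,np.radians(yawdeg)])
    d=M.inv().apply(np.array(pos)-s['eef_pos'])*1000; r=(M.inv()*T).as_rotvec(degrees=True)
    print('t',round(float(s['t']),2),'pos',np.round(s['eef_pos'],4),'rot',np.degrees(s['ee_rot']).round(2),'shift mm',d.round(1),'turn',r.round(2)); return d,r
def seg(f,rc,lo=140):
    g=cv2.cvtColor(f['color'],cv2.COLOR_RGB2GRAY); m=(g>lo).astype(np.uint8)
    return m
E
python3 - <<'E'
from h import *
f=arm.grab_frame('top'); 
hsv=cv2.cvtColor(f['color'],cv2.COLOR_RGB2HSV); m=((hsv[...,2]>150)&(hsv[...,1]<60)).astype(np.uint8)
n,l,st,c=cv2.connectedComponentsWithStats(m)
for i in range(1,n):
    if 200<st[i,4]<4000:
        pts=np.argwhere(l==i)[:,::-1]
        w=np.array([pix2plane(f,u,v,.005)[:2]*1000 for u,v in pts],np.float32)
        r=cv2.minAreaRect(w); print(c[i].round(),st[i,4],r)
w=arm.grab_frame('wrist'); s=arm.get_state(); M=rot(s['ee_rot'])
print('cam in tool',M.T@(np.array(w['position'])-s['eef_pos']), 'axes',(M.T@rot(w['orientation'])).round(2),w['K'][0])
plan([.463,-.10,.25],-101)
E
```

```text
[113.  88.] 2263 ((972.3641967773438, 646.7898559570312), (764.4859619140625, 35.69259262084961), 89.93688201904297)
[409.  91.] 3335 ((950.5604248046875, -259.2597351074219), (1022.6092529296875, 90.02719116210938), 89.17473602294922)
[514. 134.] 297 ((832.806640625, -622.694091796875), (55.37632751464844, 54.270912170410156), 23.05181121826172)
[385. 155.] 338 ((761.4724731445312, -215.97804260253906), (63.256168365478516, 64.49845886230469), 89.7190933227539)
[338. 197.] 829 ((625.5084228515625, -67.2710189819336), (141.8627166748047, 61.818660736083984), 8.645910263061523)
[284. 213.] 388 ((540.2805786132812, 97.69160461425781), (206.55929565429688, 73.33856964111328), 8.090718269348145)
[409. 223.] 583 ((546.0237426757812, -290.01312255859375), (60.7714958190918, 102.07194519042969), 87.44623565673828)
[270. 237.] 713 ((500.1708984375, 142.4235382080078), (66.10846710205078, 178.39352416992188), 73.60181427001953)
[349. 249.] 725 ((463.3081359863281, -101.7325668334961), (61.84385681152344, 121.82514190673828), 78.997802734375)
[ 16. 403.] 1169 ((-5.436489105224609, 907.1951904296875), (119.52196502685547, 130.36917114257812), 0.8250035047531128)
cam in tool [ 0.0837087  -0.00095073 -0.15790507] axes [[ 0.   -0.95 -0.31]
 [ 1.    0.    0.  ]
 [ 0.   -0.31  0.95]] [318.99829521   0.         280.50559474]
t 1.2 pos [ 0.1935 -0.6466  0.2265] rot [ 180.     -0.   -163.34] shift mm [-414.9  446.4  -23.4] turn [  0.     0.   -62.34]
```

>>> {"method": "servo_tool", "body": {"deltas": [[-1,-26,27.9,-1.5,0,0,0],[-1,-26,27.9,-1.5,0,0,0],[-1,-26,27.9,-1.5,0,0,0],[-1,-26,27.9,-1.5,0,0,0],[-1,-26,27.9,-1.5,0,0,0],[-1,-26,27.9,-1.5,0,0,0],[-1,-26,27.9,-1.5,0,0,0],[-1,-26,27.9,-1.5,0,0,0],[-1,-26,27.9,-1.5,0,0,0],[-1,-26,27.9,-1.5,0,0,0],[-1,-26,27.9,-1.5,0,0,0],[-1,-26,27.9,-1.5,0,0,0],[-1,-26,27.9,-1.5,0,0,0],[-1,-26,27.9,-1.5,0,0,0],[-1,-26,27.9,-1.5,0,0,0],[-1,-25,27.9,-1,0,0,0],[-1,0,0,0,0,0,-7],[-1,0,0,0,0,0,-7],[-1,0,0,0,0,0,-7],[-1,0,0,0,0,0,-7]]}}

```text
t: 2.87
eef_pos: [0.4632, -0.0995, 0.2502]
ee_rot: [-3.141, 0.0, -2.355]
force: [0.3, -0.2, -0.9]
width: 0.0875
gripper_force: 0.0
```

>>> {"method": "servo_tool", "body": {"deltas": [[-1,0,0,0,0,0,-7],[-1,0,0,0,0,0,-7],[-1,0,0,0,0,0,-7],[-1,0,0,0,0,0,-7],[-1,0,0,0,0,0,-6.3],[-1,0,0,0,0,0,0],[-1,0,0,0,0,0,0]]}}

```text
t: 3.45
eef_pos: [0.4631, -0.1, 0.2502]
ee_rot: [-3.141, 0.0, -1.767]
force: [-0.0, 0.0, -0.1]
width: 0.0873
gripper_force: 0.0
```

```bash
python3 - <<'E'
from h import *
w=arm.grab_frame('wrist'); save(w,'w1.png'); plan([.463,-.1017,.25],-101)
for n in ['cover_120','cover_120_press_a','cover_120_end_a']:
    for r in arm.recognise(n,w)[:3]:
        p=world(w,r['at']); print(n,round(r['conf'],2),p.round(4),proj(w,p).round())
print([proj(w,[.463,-.1017,.005]).round(), proj(w,[.463,-.1017,.029]).round()])
E
```

```text
t 3.5 pos [ 0.4631 -0.1     0.2502] rot [-179.99    0.   -101.27] shift mm [ 1.7 -0.3  0.2] turn [-0.01  0.   -0.27]
cover_120 0.8 [ 0.5384 -0.2875  0.0064] [182.  23.]
cover_120 0.71 [ 0.4573 -0.0981  0.0037] [286. 173.]
cover_120 0.6 [ 0.6162 -0.0703  0.0046] [173. 215.]
cover_120_press_a 0.96 [ 0.4601 -0.0986  0.003 ] [284. 173.]
cover_120_press_a 0.61 [0.5281 0.1286 0.0438] [267. 345.]
cover_120_end_a 0.91 [ 0.463  -0.1037  0.0091] [281. 170.]
[array([281., 171.]), array([281., 175.])]
```

View pics/w1.png

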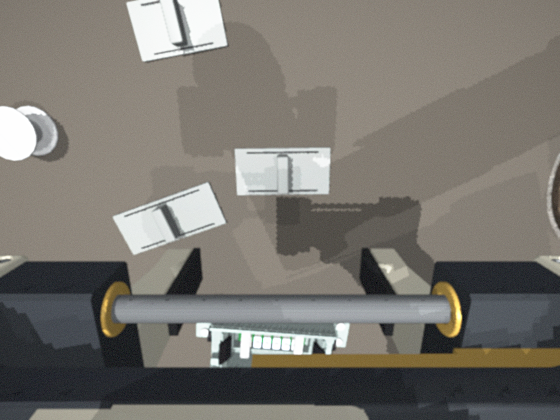

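The wrist view shows the 120 mm cover centred at pixel (283,172), with its rib at (284,172). It's nearly aligned with the image. The 140 mm cover is at (170,217) and the 100 mm one at (177,25).

```bash
cat >> h.py <<'E'
def rect(f,u,v,z,vmin=150,smax=60):
    hsv=cv2.cvtColor(f['color'],cv2.COLOR_RGB2HSV); m=((hsv[...,2]>vmin)&(hsv[...,1]<smax)).astype(np.uint8)
    m=cv2.morphologyEx(m,cv2.MORPH_CLOSE,np.ones((5,5)))
    n,l=cv2.connectedComponents(m); ys,xs=np.where(l==l[v,u])
    w=np.array([pix2plane(f,a,b,z)[:2]*1000 for a,b in zip(xs,ys)],np.float32)
    return cv2.minAreaRect(w)
E
python3 - <<'E'
from h import *
w=arm.grab_frame('wrist')
for vm in (140,160,180): print(rect(w,255,172,.005,vm))
E
```

```text
((533.4203491210938, -120.82135009765625), (370.7054443359375, 650.9146728515625), 78.90475463867188)
((461.50390625, -100.76271057128906), (61.37089920043945, 121.79976654052734), 79.57736206054688)
((461.7156982421875, -101.21223449707031), (59.7455940246582, 120.48845672607422), 79.83210754394531)
```

```bash
python3 - <<'E'
from h import *
plan([.4622,-.1013,.009],-100.6)
E
```

```text
t 3.7 pos [ 0.4631 -0.1     0.2501] rot [-180.      0.   -101.14] shift mm [  1.4   0.6 241.1] turn [-0.    0.   -0.54]
```

>>> {"method": "servo_tool", "body": {"deltas": [[-1,1.4,0.6,30,0,0,-0.5],[-1,0,0,35,0,0,0],[-1,0,0,35,0,0,0],[-1,0,0,35,0,0,0],[-1,0,0,35,0,0,0],[-1,0,0,30,0,0,0],[-1,0,0,20,0,0,0],[-1,0,0,12,0,0,0],[-1,0,0,8,0,0,0],[-1,0,0,0,0,0,0],[-1,0,0,0,0,0,0]]}}

```text
t: 4.62
eef_pos: [0.4625, -0.1013, 0.0102]
ee_rot: [3.141, -0.0, -1.755]
force: [0.4, 0.2, 1.2]
width: 0.0879
gripper_force: 0.0
```

>>> {"method": "servo_tool", "body": {"squeeze": 25, "deltas": [[1,0,0,0,0,0,0],[1,0,0,0,0,0,0],[1,0,0,0,0,0,0],[1,0,0,0,0,0,0],[1,0,0,0,0,0,0],[1,0,0,0,0,0,0],[1,0,0,0,0,0,0],[1,0,0,0,0,0,0],[1,0,0,0,0,0,0],[1,0,0,0,0,0,0]]}}

```text
t: 5.45
eef_pos: [0.4622, -0.1013, 0.01]
ee_rot: [3.142, -0.0, -1.755]
force: [0.6, 0.8, 1.4]
width: 0.0263
gripper_force: 0.0
```

>>> {"method": "servo_tool", "body": {"deltas": [[1,0,0,0,0,0,0],[1,0,0,0,0,0,0],[1,0,0,0,0,0,0],[1,0,0,0,0,0,0],[1,0,0,0,0,0,0],[1,0,0,0,0,0,0],[1,0,0,-5,0,0,0],[1,0,0,-10,0,0,0],[1,0,0,-20,0,0,0],[1,0,0,-30,0,0,0],[1,0,0,-40,0,0,0],[1,0,0,-40,0,0,0],[1,0,0,-40,0,0,0],[1,0,0,-35,0,0,0],[1,0,0,-20,0,0,0],[1,0,0,0,0,0,0],[1,0,0,0,0,0,0]]}}

```text
t: 6.87
eef_pos: [0.4626, -0.1011, 0.2514]
ee_rot: [-3.139, 0.001, -1.755]
force: [0.1, 0.6, -2.4]
width: 0.0136
gripper_force: 25.0
```

```bash
python3 - <<'E'
from h import *
w=arm.grab_frame('wrist'); save(w,'w2.png'); s=arm.get_state(); print(s['width'],s['gripper_force'],s['force'])
plan([.522,.115,.25],-107)
E
```

```text
0.014022333600214161 24.99946027994156 [-0.38034247  1.2256334  -1.99833282]
t 6.92 pos [ 0.4618 -0.1011  0.2499] rot [-1.7999e+02  4.0000e-02 -1.0055e+02] shift mm [-2.235e+02 -1.960e+01  1.000e-01] turn [-0.01  0.04  6.45]
```

View pics/w2.png

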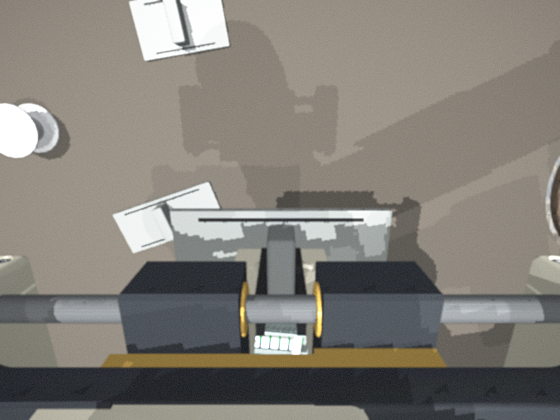

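```bash
python3 - <<'E'
from h import *
w=arm.grab_frame('wrist'); s=arm.get_state()
zt=s['eef_pos'][2]-.010+.005
M=rot(s['ee_rot'])
g=cv2.cvtColor(w['color'],cv2.COLOR_RGB2GRAY).astype(int)
for u in (180,230,330,380): print(u,g[203:216,u])
print(g[213,164:178],g[213,386:400])
for uv in [(171,209.5),(282,209.5),(393,209.5)]:
    P=pix2plane(w,*uv,zt); print((M.T@(P-s['eef_pos'])*1000).round(1))
plan([.545,.19,.30],-107)
E
```

```text
180 [240 240 241 242 232 174 127 136 187 215 221 218 219]
230 [141 142 143 143 133 129 116 145 189 217 217 220 220]
330 [ 86  85  88  83  97 109 118 171 224 231 231 231 231]
380 [119  98  85  87  93 103 114 173 233 244 241 241 241]
[ 82  84  85  83  82 126 184 217 223 220 222 222 219 219] [238 228 220 219 217 191 130  88  85  86  81  86  88  91]
[ 29.8 -60.5   4.9]
[29.9 -0.5  5. ]
[30.  59.6  5.1]
t 6.97 pos [ 0.4614 -0.1012  0.2492] rot [ 1.7992e+02  1.0000e-02 -1.0055e+02] shift mm [-301.6  -28.7  -50.9] turn [0.08 0.   6.45]
```

The cover is in hand, centred within about 0.5 mm on the tool. The near edge runs from (171,209) to (393,209). Next I look at the enclosure from close by.

>>> {"method": "servo_tool", "body": {"deltas": [[1,-20,-2,-3.7,0,0,0],[1,-30,-2.8,-5.2,0,0,0],[1,-34,-3.2,-5.6,0,0,0],[1,-34,-3.2,-5.6,0,0,0],[1,-34,-3.2,-5.6,0,0,0],[1,-34,-3.2,-5.6,0,0,0],[1,-34,-3.2,-5.6,0,0,0],[1,-34,-3.2,-5.6,0,0,0],[1,-28,-2.8,-5,0,0,0],[1,-20,-1.9,-4,0,0,0],[1,0,0,0,0,0,3.3],[1,0,0,0,0,0,3.1],[1,0,0,0,0,0,0],[1,0,0,0,0,0,0],[1,0,0,0,0,0,0]]}}

```text
t: 8.22
eef_pos: [0.5454, 0.1901, 0.3006]
ee_rot: [3.141, -0.001, -1.865]
force: [-0.8, 0.3, -0.6]
width: 0.014
gripper_force: 25.0
```

```bash
python3 - <<'E'
from h import *
w=arm.grab_frame('wrist'); save(w,'w3.png'); plan([.522,.115,.25],-107)
for n in ['enclosure','enclosure_clip_a','enclosure_clip_b','enclosure_seat']:
    for r in arm.recognise(n,w)[:3]:
        p=world(w,r['at']); print(n,round(r['conf'],2),p.round(4),proj(w,p).round())
E
```

```text
t 8.27 pos [0.5455 0.19   0.3009] rot [ 1.7996e+02 -5.0000e-02 -1.0688e+02] shift mm [78.6  0.7 50.9] turn [ 0.04 -0.05  0.12]
enclosure 0.73 [0.5427 0.171  0.2941] [277. 228.]
enclosure 0.63 [0.5236 0.1297 0.034 ] [284. 120.]
enclosure_clip_a 0.68 [0.5221 0.1307 0.0298] [285. 120.]
enclosure_clip_b 0.68 [0.5221 0.1307 0.0298] [285. 120.]
enclosure_seat 0.79 [0.5198 0.1311 0.0382] [287. 120.]
```

View pics/w3.png

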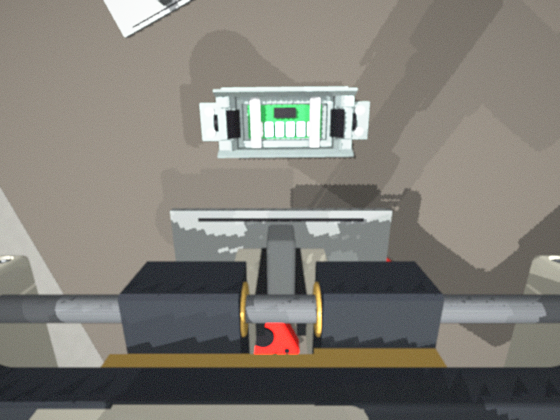

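```bash
python3 - <<'E'
import cv2
i=cv2.imread('pics/w3.png'); c=cv2.resize(i[75:170,190:380],None,fx=4.2,fy=4.2,interpolation=cv2.INTER_CUBIC); cv2.imwrite('pics/w3c.png',c); print(c.shape)
E
```

```text
(399, 798, 3)
```

View pics/w3c.png

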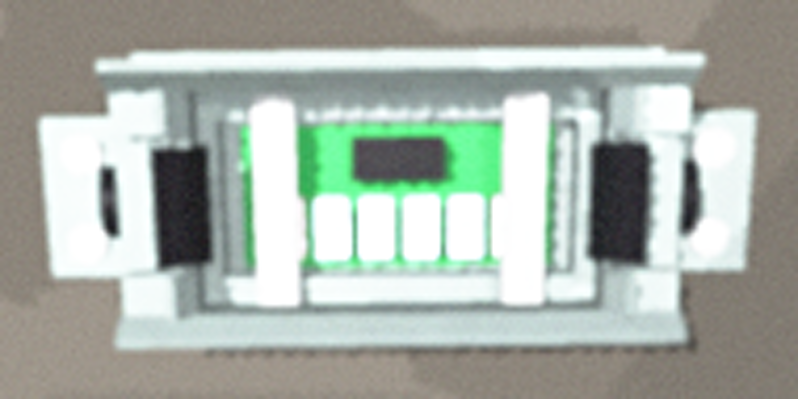

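The crop shows the clip noses, with black inner edges at crop x=208 and 592 and a y centre of about 204. The walls are at y≈62 and 345. The two white rest bars are at x≈275 and 524.

```bash
python3 - <<'E'
from h import *
from scipy.optimize import least_squares
w=arm.grab_frame('wrist')
o=np.array([190,75])-.5+.5/4.2
obs={(-56,-17):(208,264),(-56,17):(208,148),(56,-17):(592,261),(56,17):(592,146)}
# image right = tool +y = world +x ; image up = tool +x ~ -y world
def P(q,l,z): 
    c,s=np.cos(q[2]),np.sin(q[2]); return [q[0]+c*l[0]-s*l[1],q[1]+s*l[0]+c*l[1],z]
def res(q,z=.047): return np.concatenate([proj(w,P(q,np.array([k[0],-k[1]])/1000,z))-(np.array(v)/4.2+o) for k,v in obs.items()])
r=least_squares(res,[.522,.12,-.3]); q=r.x; print('enc',q[:2].round(4),np.degrees(q[2]).round(2),r.fun.round(1))
for l,z in [((-84,32),64),((84,32),64),((-84,-32),64),((84,-32),64),((-38,0),35),((38,0),35),((-61,-25),64),((61,-25),64),((-84,44),2),((84,-44),2),((84,0),66),((69,0),66)]:
    print(l,z,((proj(w,P(q,np.array(l)/1000,z/1000))-o)*4.2).round())
# independent: wall band middle via lines z=64 upper/lower
a=[pix2plane(w,*(np.array(p)/4.2+o),.064) for p in [(97,66),(703,64),(117,345),(688,343)]]
print(np.mean(a,0).round(4), [np.linalg.norm(a[0]-a[2]).round(3),np.linalg.norm(a[1]-a[3]).round(3)],[np.degrees(np.arctan2(*(a[i+1]-a[i])[[1,0]])).round(2) for i in (0,2)])
f=arm.grab_frame('top'); hsv=cv2.cvtColor(f['color'],cv2.COLOR_RGB2HSV)
s=arm.get_state(); print(s['eef_pos'],np.degrees(s['ee_rot']))
E
```

```text
enc [0.524  0.1348] -196.44 [  0.4 -27.    1.7  28.5  -0.5 -27.   -1.6  28.3]
(-84, 32) 64 [100.  97.]
(84, 32) 64 [701.  92.]
(-84, -32) 64 [115. 326.]
(84, -32) 64 [687. 322.]
(-38, 0) 35 [276. 207.]
(38, 0) 35 [523. 205.]
(-61, -25) 64 [192. 302.]
(61, -25) 64 [610. 299.]
(-84, 44) 2 [136.  60.]
(84, -44) 2 [645. 331.]
(84, 0) 66 [695. 210.]
(69, 0) 66 [643. 211.]
[0.5236 0.1339 0.064 ] [np.float64(0.077), np.float64(0.077)] [np.float64(163.31), np.float64(163.33)]
[0.54569647 0.19022359 0.30167325] [-1.79992454e+02  1.15841389e-02 -1.06939562e+02]
```

```bash
python3 - <<'E'
from h import *
plan([.5234,.1339,.084],-106.6)
E
```

```text
t 8.57 pos [0.5457 0.1902 0.3017] rot [-1.7999e+02  1.0000e-02 -1.0694e+02] shift mm [ 60.4   4.9 217.7] turn [-0.01  0.01 -0.34]
```

>>> {"method": "servo_tool", "body": {"deltas": [[1,15,1.2,10,0,0,-0.3],[1,20,1.7,20,0,0,0],[1,15,1.2,25,0,0,0],[1,10.4,0.8,30,0,0,0],[1,0,0,35,0,0,0],[1,0,0,35,0,0,0],[1,0,0,25,0,0,0],[1,0,0,15,0,0,0],[1,0,0,12,0,0,0],[1,0,0,10,0,0,0],[1,0,0,0,0,0,0],[1,0,0,0,0,0,0]]}}

```text
t: 9.57
eef_pos: [0.5237, 0.1339, 0.0846]
ee_rot: [3.141, -0.001, -1.861]
force: [-0.2, -0.0, -1.3]
width: 0.0139
gripper_force: 25.0
```

```bash
python3 - <<'E'
from h import *
plan([.5234,.1339,.065],-106.6)
w=arm.grab_frame('wrist'); save(w,'w4.png'); plan([.5234,.1339,.065],-106.6); print(arm.get_state()['force'])
E
```

```text
t 9.57 pos [0.5237 0.1339 0.0846] rot [ 1.7999e+02 -3.0000e-02 -1.0663e+02] shift mm [ 0.1  0.3 19.6] turn [ 0.01 -0.03 -0.03]
t 9.62 pos [0.5241 0.1342 0.0852] rot [-1.7996e+02  3.0000e-02 -1.0662e+02] shift mm [ 0.5  0.6 20.2] turn [-0.04  0.03 -0.02]
[ 0.78200371  0.54264691 -0.59623462]
```

View pics/w4.png

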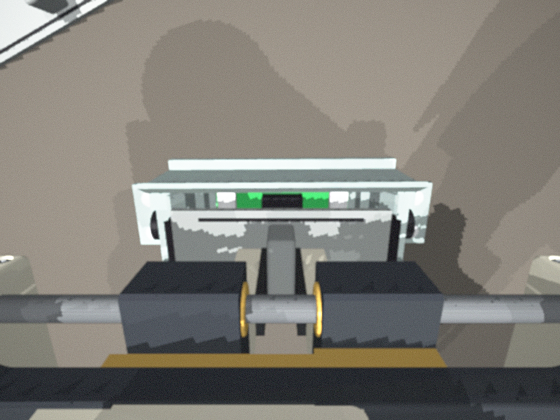

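The cover hangs in line above the box. Its edge spans (171..393, 209), and the wall's top line spans (133..432, 184), so both have their midpoint at about 282 px. The black clips show symmetrically at both ends. I check the cross direction with the wall line.

```bash
python3 - <<'E'
from h import *
w=arm.grab_frame('wrist'); s=arm.get_state(); M=rot(s['ee_rot'])
g=cv2.cvtColor(w['color'],cv2.COLOR_RGB2GRAY).astype(int)
print(g[154:196,150:156].mean(1).round(),g[154:196,282],g[184,126:142],g[184,424:440])
for uv,z in [((133,184),.064),((432,184),.064),((282,182),.064),((282,209.5),.08)]: print((M.T@(pix2plane(w,*uv,z)-s['eef_pos'])*1000).round(1))
E
```

```text
[137. 137. 138. 136. 135. 136. 137. 137. 137. 136. 137. 138. 136. 135.
 136. 136. 137. 136. 135. 138. 136. 138. 136. 137. 136. 134. 131. 148.
 207. 245. 250. 249. 248. 233. 178. 141. 138. 160. 214. 246. 250. 248.] [139 138 135 140 199 248 252 250 250 250 250 250 251 248 204 146 132 134
 130 134 132 135 132 132 133 127 132 179 242 250 248 248 241 188 144 137
 147 154 137  90  31  20] [154 155 152 154 149 152 187 234 247 245 245 244 247 249 249 250] [244 243 243 244 246 245 245 240 205 153 138 138 136 135 137 137]
[ 40.4 -85.9  21.6]
[40.6 86.6 21.4]
[41.7  0.  21.5]
[30.3 -0.   5.5]
```

>>> {"method": "servo_tool", "body": {"deltas": [[1,0.4,0.6,3,0,0,0],[1,0,0,3,0,0,0],[1,0,0,3,0,0,0],[1,0,0,2,0,0,0],[1,0,0,2,0,0,0],[1,0,0,1,0,0,0],[1,0,0,0,0,0,0],[1,0,0,0,0,0,0]]}}

```text
t: 10.33
eef_pos: [0.5229, 0.1337, 0.0705]
ee_rot: [3.142, -0.0, -1.861]
force: [-0.2, -0.8, -1.0]
width: 0.0138
gripper_force: 25.0
```

>>> {"method": "servo_tool", "body": {"deltas": [[1,0,0,1,0,0,0],[1,0,0,1,0,0,0],[1,0,0,0,0,0,0],[1,0,0,0,0,0,0]]}}

```text
t: 10.67
eef_pos: [0.5229, 0.1337, 0.0685]
ee_rot: [3.141, -0.0, -1.861]
force: [-0.3, -0.2, -0.5]
width: 0.0135
gripper_force: 25.0
```

>>> {"method": "servo_tool", "body": {"deltas": [[1,0,0,1,0,0,0],[1,0,0,1,0,0,0],[1,0,0,0,0,0,0],[1,0,0,0,0,0,0]]}}

```text
t: 11.0
eef_pos: [0.5229, 0.1337, 0.0665]
ee_rot: [3.141, -0.0, -1.861]
force: [0.2, 0.5, -1.1]
width: 0.0136
gripper_force: 25.0
```

>>> {"method": "servo_tool", "body": {"deltas": [[1,0,0,0.7,0,0,0],[1,0,0,0.7,0,0,0],[1,0,0,0,0,0,0],[1,0,0,0,0,0,0]]}}

```text
t: 11.33
eef_pos: [0.523, 0.1338, 0.0656]
ee_rot: [-3.141, 0.0, -1.861]
force: [-3.5, 0.8, 4.9]
width: 0.0138
gripper_force: 25.0
```

>>> {"method": "servo_tool", "body": {"deltas": [[1,0,0,0.7,0,0,0],[1,0,0,0.7,0,0,0],[1,0,0,0,0,0,0],[1,0,0,0,0,0,0]]}}

```text
t: 11.67
eef_pos: [0.5234, 0.1338, 0.0647]
ee_rot: [-3.141, 0.0, -1.861]
force: [-1.9, -0.4, 8.8]
width: 0.0138
gripper_force: 25.0
```

Contact on both clips. I ease back a little and release.

>>> {"method": "servo_tool", "body": {"deltas": [[1,0,0,-0.8,0,0,0],[1,0,0,0,0,0,0],[0.6,0,0,0,0,0,0],[0.4,0,0,0,0,0,0],[0.4,0,0,0,0,0,0],[0.4,0,0,0,0,0,0],[0.4,0,0,0,0,0,0],[0.4,0,0,0,0,0,0],[0.4,0,0,-10,0,0,0],[0.4,0,0,-15,0,0,0],[0.4,0,0,-20,0,0,0],[0.4,0,0,-5,0,0,0],[0.4,0,0,0,0,0,0]]}}

```text
t: 12.75
eef_pos: [0.5241, 0.1344, 0.1169]
ee_rot: [-3.139, 0.003, -1.861]
force: [0.6, -0.3, 0.7]
width: 0.0263
gripper_force: 0.0
```

```bash
python3 - <<'E'
from h import *
w=arm.grab_frame('wrist'); save(w,'w5.png'); s=arm.get_state(); M=rot(s['ee_rot']); print(s['force'],s['width'],s['eef_pos'],np.degrees(s['ee_rot']))
f=arm.grab_frame('side'); save(f,'s5.png')
a=cv2.resize(f['color'][170:250,190:320],(650,400),interpolation=cv2.INTER_CUBIC)[:,:,::-1]; b=w['color'][120:320,:,::-1]
c=np.zeros((600,650,3),np.uint8); c[:400]=a; c[400:,:560]=b; cv2.imwrite('pics/c5.png',c)
E
```

```text
[-0.26465585 -0.390631   -0.09171697] 0.02634683347280511 [0.52335396 0.13408126 0.11560538] [-1.79926482e+02  1.02702187e-01 -1.06643873e+02]
```

View pics/c5.png

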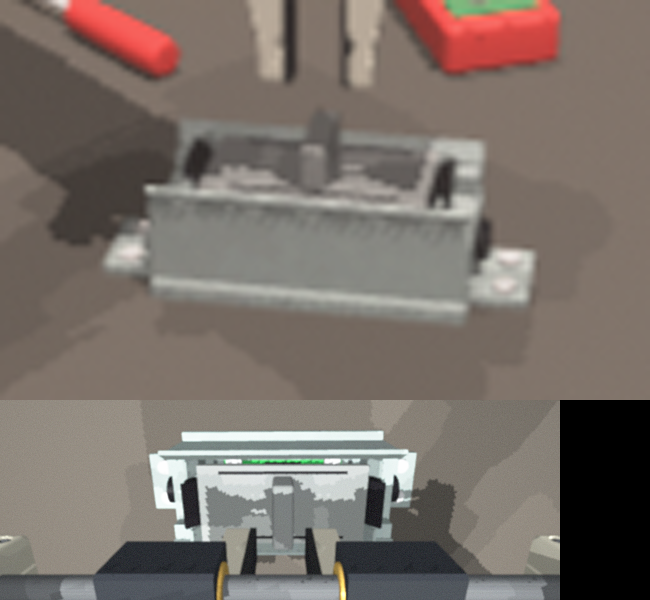

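The cover is released and lies level between the two clips. Its edge runs from u=197 to 368 at v≈186 in the full wrist frame, and the gripper is clear above it.

```bash
python3 - <<'E'
from h import *
w=arm.grab_frame('wrist'); s=arm.get_state(); M=rot(s['ee_rot'])
g=cv2.cvtColor(w['color'],cv2.COLOR_RGB2GRAY).astype(int)
print(g[180:192,282],g[180:192,215],g[180:192,350],g[188:191,190:204].mean(0).round(),g[188:191,360:376].mean(0).round())
for z in (.055,.06,.065):
  a=[(M.T@(pix2plane(w,u,v,z)-s['eef_pos'])*1000).round(1) for u,v in [(196.8,187),(368,187),(282.5,186)]]; print(z,a,a[1]-a[0])
d,r=plan([.5238,.134,.1],-106.6)
E
```

```text
[152 181 182 131  74  50  82 141 211 234 236 236] [143 156 172 145 126 123 120 153 212 233 235 235] [163 189 172 130 116 107 114 156 221 238 234 230] [159. 157. 162. 186. 219. 230. 225. 225. 227. 226. 227. 227. 226. 226.] [231. 230. 231. 231. 231. 232. 232. 220. 193. 191. 199. 200. 199. 202.
 199. 198.]
0.055 [array([ 28.1, -60. ,  59.2]), array([28.3, 60.4, 59.2]), array([28.9,  0.2, 59.2])] [  0.2 120.4   0. ]
0.06 [array([ 29.4, -58.7,  54.2]), array([29.6, 59. , 54.2]), array([30.2,  0.2, 54.2])] [  0.2 117.7   0. ]
0.065 [array([ 30.7, -57.3,  49.2]), array([30.9, 57.5, 49.2]), array([31.5,  0.2, 49.2])] [  0.2 114.8   0. ]
t 12.9 pos [0.5225 0.1336 0.1142] rot [ 1.7997e+02 -2.0000e-02 -1.0665e+02] shift mm [-0.8 -1.1 14.2] turn [ 0.03 -0.02 -0.05]
```

```bash
python3 - <<'E'
from h import *
s=arm.get_state(); print(s['q'].round(3))
d,r=plan([.5238,.134,.115],-16.6); d,r=plan([.5238,.134,.115],-196.6)
c,si=np.cos(np.radians(-16.6)),np.sin(np.radians(-16.6)); print(.5236+.038*c,.134+.038*si,.5236-.038*c,.134-.038*si)
E
```

```text
[ 0.614  0.241 -0.438 -0.    -0.893 -0.904]
t 12.9 pos [0.5225 0.1336 0.1142] rot [ 1.7997e+02 -2.0000e-02 -1.0665e+02] shift mm [-0.8 -1.1 -0.8] turn [ 4.000e-02  1.000e-02 -9.005e+01]
t 12.9 pos [0.5225 0.1336 0.1142] rot [ 1.7997e+02 -2.0000e-02 -1.0665e+02] shift mm [-0.8 -1.1 -0.8] turn [ 1.000e-02 -4.000e-02  8.995e+01]
0.560016257829675 0.123143842038611 0.4871837421703249 0.144856157961389
```

>>> {"method": "servo_tool", "body": {"deltas": [[0.4,0,0,-20,0,0,7],[1,0,0,0,0,0,7],[1,0,0,0,0,0,7],[1,0,0,0,0,0,7],[1,0,0,0,0,0,7],[1,0,0,0,0,0,7],[1,0,0,0,0,0,7],[1,0,0,0,0,0,7],[1,0,0,0,0,0,7],[1,0,0,0,0,0,7],[1,0,0,0,0,0,7],[1,0,0,0,0,0,7],[1,0,0,0,0,0,6],[1,0,0,0,0,0,0],[1,0,0,0,0,0,0]]}}

```text
t: 14.15
eef_pos: [0.5225, 0.1335, 0.1338]
ee_rot: [-3.14, -0.001, 2.855]
force: [-0.6, 0.4, 0.4]
width: 0.0004
gripper_force: 0.0
```

```bash
python3 - <<'E'
from h import *
s=arm.get_state(); print(s['q'].round(3),s['width'],s['force'])
plan([.5600,.1231,.075],-196.6); plan([.4872,.1448,.075],-196.6)
E
```

```text
[ 0.614  0.219 -0.414 -0.    -0.939 -2.471] 0.0003828632612215251 [-0.63709403  0.35575064  0.39127168]
t 14.15 pos [0.5225 0.1335 0.1338] rot [-1.7994e+02 -6.0000e-02  1.6355e+02] shift mm [-39.    0.7  58.7] turn [-0.06 -0.06  0.15]
t 14.15 pos [0.5225 0.1335 0.1338] rot [-1.7994e+02 -6.0000e-02  1.6355e+02] shift mm [37.   0.9 58.8] turn [-0.06 -0.06  0.15]
```

>>> {"method": "servo_tool", "body": {"deltas": [[1,-20,0.5,0,0,0,0],[1,-18.5,0.3,10,0,0,0],[1,0,0,20,0,0,0],[1,0,0,20,0,0,0],[1,0,0,12,0,0,0],[1,0,0,4,0,0,0],[1,0,0,2,0,0,0],[1,0,0,1,0,0,0],[1,0,0,0,0,0,0],[1,0,0,0,0,0,0]]}}

```text
t: 14.98
eef_pos: [0.5605, 0.1238, 0.0664]
ee_rot: [3.141, 0.001, 2.852]
force: [0.0, 0.2, 0.5]
width: 0.0001
gripper_force: 0.0
```

>>> {"method": "servo_tool", "body": {"deltas": [[1,0,0,1,0,0,0],[1,0,0,1,0,0,0],[1,0,0,1,0,0,0],[1,0,0,0,0,0,0]]}}

```text
t: 15.32
eef_pos: [0.56, 0.1235, 0.0626]
ee_rot: [3.141, 0.0, 2.851]
force: [0.1, -0.4, 0.2]
width: 0.0004
gripper_force: 0.0
```

>>> {"method": "servo_tool", "body": {"deltas": [[1,0,0,1,0,0,0],[1,0,0,1,0,0,0],[1,0,0,0,0,0,0]]}}

```text
t: 15.57
eef_pos: [0.5603, 0.1235, 0.0607]
ee_rot: [3.142, 0.0, 2.851]
force: [0.3, 0.1, 1.7]
width: 0.0002
gripper_force: 0.8
```

>>> {"method": "servo_tool", "body": {"deltas": [[1,0,0,1,0,0,0],[1,0,0,1,0,0,0],[1,0,0,0,0,0,0]]}}

```text
t: 15.82
eef_pos: [0.5605, 0.1236, 0.0594]
ee_rot: [3.141, 0.001, 2.852]
force: [-1.4, 0.2, 7.8]
width: 0.0003
gripper_force: 3.9
```

>>> {"method": "servo_tool", "body": {"deltas": [[1,0,0,1,0,0,0],[1,0,0,1,0,0,0],[1,0,0,0,0,0,0]]}}

```text
t: 16.07
eef_pos: [0.5607, 0.1236, 0.058]
ee_rot: [3.141, 0.001, 2.852]
force: [-3.1, -0.4, 11.3]
width: 0.0004
gripper_force: 6.0
```

>>> {"method": "servo_tool", "body": {"deltas": [[1,0,0,1,0,0,0],[1,0,0,1,0,0,0],[1,0,0,0,0,0,0]]}}

```text
t: 16.32
eef_pos: [0.5608, 0.1236, 0.0563]
ee_rot: [3.141, 0.002, 2.852]
force: [-2.9, -0.9, 13.9]
width: 0.0003
gripper_force: 7.1
```

>>> {"method": "servo_tool", "body": {"deltas": [[1,0,0,1,0,0,0],[1,0,0,1,0,0,0],[1,0,0,0,0,0,0]]}}

```text
t: 16.57
eef_pos: [0.5602, 0.1236, 0.053]
ee_rot: [3.141, 0.0, 2.851]
force: [-0.6, 0.6, -0.4]
width: 0.0005
gripper_force: 0.0
```

>>> {"method": "servo_tool", "body": {"deltas": [[1,0,0,1,0,0,0],[1,0,0,1,0,0,0],[1,0,0,0,0,0,0]]}}

```text
t: 16.82
eef_pos: [0.5601, 0.1235, 0.0504]
ee_rot: [-3.141, 0.0, 2.851]
force: [0.2, -0.7, 2.2]
width: 0.0005
gripper_force: 0.9
```

>>> {"method": "servo_tool", "body": {"deltas": [[1,0,0,1,0,0,0],[1,0,0,1,0,0,0],[1,0,0,0,0,0,0]]}}

```text
t: 17.07
eef_pos: [0.5597, 0.1233, 0.048]
ee_rot: [-3.141, -0.001, 2.851]
force: [0.5, 0.1, -1.0]
width: 0.0006
gripper_force: 0.0
```

>>> {"method": "servo_tool", "body": {"deltas": [[1,0,0,1,0,0,0],[1,0,0,1,0,0,0],[1,0,0,0,0,0,0]]}}

```text
t: 17.32
eef_pos: [0.5599, 0.1234, 0.0462]
ee_rot: [-3.141, -0.0, 2.851]
force: [0.5, 0.5, 0.3]
width: 0.0007
gripper_force: 0.0
```

>>> {"method": "servo_tool", "body": {"deltas": [[1,0,0,1,0,0,0],[1,0,0,1,0,0,0],[1,0,0,0,0,0,0]]}}

```text
t: 17.57
eef_pos: [0.5599, 0.1234, 0.0443]
ee_rot: [-3.141, -0.0, 2.851]
force: [0.1, 0.3, 0.5]
width: 0.0006
gripper_force: 0.0
```

>>> {"method": "servo_tool", "body": {"deltas": [[1,0,0,1,0,0,0],[1,0,0,1,0,0,0],[1,0,0,0,0,0,0]]}}

```text
t: 17.82
eef_pos: [0.5602, 0.1235, 0.0426]
ee_rot: [3.142, 0.0, 2.851]
force: [-1.4, 0.4, 2.7]
width: 0.0004
gripper_force: 1.0
```

>>> {"method": "servo_tool", "body": {"deltas": [[1,0,0,0.8,0,0,0],[1,0,0,0.8,0,0,0],[1,0,0,0,0,0,0]]}}

```text
t: 18.07
eef_pos: [0.5603, 0.1236, 0.0421]
ee_rot: [3.141, 0.001, 2.852]
force: [-3.1, 0.1, 10.9]
width: 0.0003
gripper_force: 5.4
```

>>> {"method": "servo_tool", "body": {"deltas": [[1,0,0,0.8,0,0,0],[1,0,0,0.8,0,0,0],[1,0,0,0,0,0,0]]}}

```text
t: 18.32
eef_pos: [0.5605, 0.1236, 0.0417]
ee_rot: [3.141, 0.001, 2.852]
force: [-7.8, -0.3, 23.6]
width: 0.0001
gripper_force: 10.5
```

>>> {"method": "servo_tool", "body": {"deltas": [[1,0,0,0.5,0,0,0],[1,0,0,0,0,0,0],[1,0,0,0,0,0,0]]}}

```text
t: 18.57
eef_pos: [0.5605, 0.1236, 0.0416]
ee_rot: [3.141, 0.002, 2.852]
force: [-8.6, -0.5, 26.7]
width: 0.0005
gripper_force: 12.2
```

End a has bottomed out stiffly at z≈0.0416 with about 27 N. Next is the other end.

>>> {"method": "servo_tool", "body": {"deltas": [[1,0,0,-10,0,0,0],[1,0,0,-20,0,0,0],[1,0,0,-25,0,0,0],[1,0,0,-15,0,0,0],[1,20,0,0,0,0,0],[1,30,0,0,0,0,0],[1,26,0,0,0,0,0],[1,0,0,10,0,0,0],[1,0,0,15,0,0,0],[1,0,0,12,0,0,0],[1,0,0,4,0,0,0],[1,0,0,0,0,0,0],[1,0,0,0,0,0,0]]}}

```text
t: 19.65
eef_pos: [0.4875, 0.1452, 0.0679]
ee_rot: [-3.141, -0.0, 2.851]
force: [-0.4, -0.4, -0.0]
width: 0.0005
gripper_force: 0.0
```

```bash
python3 - <<'E'
from h import *
s=arm.get_state(); print(s['force']); plan([.4872,.1448,.065],-196.6)
f=arm.grab_frame('side'); w=arm.grab_frame('wrist')
c=np.zeros((600,560,3),np.uint8); c[:300]=cv2.resize(f['color'][180:240,200:312],(560,300),interpolation=cv2.INTER_CUBIC)[:,:,::-1]; c[300:]=w['color'][60:360,:,::-1]; cv2.imwrite('pics/c6.png',c)
E
```

```text
[-0.41704187 -0.40390317 -0.04068747]
t 19.65 pos [0.4875 0.1452 0.0679] rot [-1.7997e+02 -1.0000e-02  1.6336e+02] shift mm [ 0.2 -0.5  2.9] turn [-0.03 -0.01 -0.04]
```

View pics/c6.png

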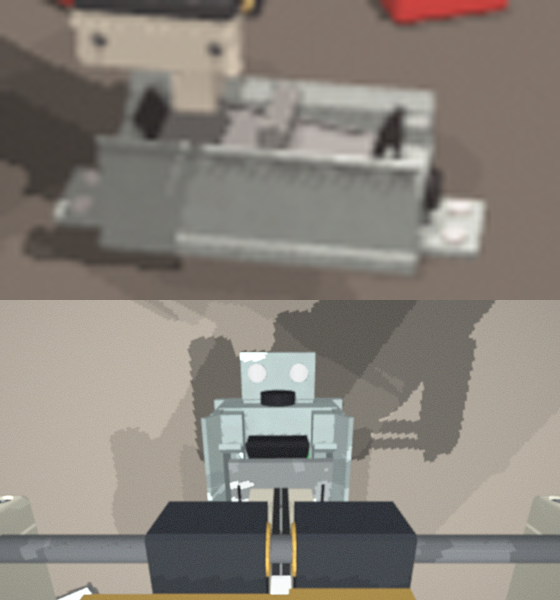

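The cover is now tilted. The right (a) end is low under its clip, and the near end still rests up on clip b (wrist panel, edge at 280,460). I press end b.

>>> {"method": "servo_tool", "body": {"deltas": [[1,0,-0.4,2,0,0,0],[1,0,0,2,0,0,0],[1,0,0,2,0,0,0],[1,0,0,2,0,0,0],[1,0,0,1,0,0,0],[1,0,0,0,0,0,0]]}}

```text
t: 20.25
eef_pos: [0.487, 0.1447, 0.0586]
ee_rot: [-3.141, -0.0, 2.851]
force: [-0.2, 0.1, -0.7]
width: 0.0005
gripper_force: 0.0
```

>>> {"method": "servo_tool", "body": {"deltas": [[1,0,0,1,0,0,0],[1,0,0,1,0,0,0],[1,0,0,0,0,0,0]]}}

```text
t: 20.5
eef_pos: [0.487, 0.1448, 0.0567]
ee_rot: [-3.141, -0.0, 2.851]
force: [0.2, 0.4, 0.0]
width: 0.0006
gripper_force: 0.0
```

>>> {"method": "servo_tool", "body": {"deltas": [[1,0,0,1,0,0,0],[1,0,0,1,0,0,0],[1,0,0,0,0,0,0]]}}

```text
t: 20.75
eef_pos: [0.4871, 0.1448, 0.0547]
ee_rot: [-3.141, -0.0, 2.851]
force: [1.0, -0.6, 0.8]
width: 0.0006
gripper_force: 0.0
```

>>> {"method": "servo_tool", "body": {"deltas": [[1,0,0,1,0,0,0],[1,0,0,1,0,0,0],[1,0,0,0,0,0,0]]}}

```text
t: 21.0
eef_pos: [0.4871, 0.1449, 0.0534]
ee_rot: [3.142, 0.0, 2.852]
force: [-3.1, 0.4, 8.0]
width: 0.0004
gripper_force: 3.8
```

>>> {"method": "servo_tool", "body": {"deltas": [[1,0,0,1,0,0,0],[1,0,0,1,0,0,0],[1,0,0,0,0,0,0]]}}

```text
t: 21.25
eef_pos: [0.4871, 0.1449, 0.051]
ee_rot: [3.141, 0.0, 2.851]
force: [-0.2, -0.8, 0.3]
width: 0.0004
gripper_force: 0.0
```

>>> {"method": "servo_tool", "body": {"deltas": [[1,0,0,1,0,0,0],[1,0,0,0.7,0,0,0],[1,0,0,0,0,0,0]]}}

```text
t: 21.5
eef_pos: [0.4872, 0.1449, 0.0491]
ee_rot: [-3.141, -0.0, 2.851]
force: [-0.7, 0.2, 2.6]
width: 0.0003
gripper_force: 0.9
```

>>> {"method": "servo_tool", "body": {"deltas": [[1,0,0,1,0,0,0],[1,0,0,1,0,0,0],[1,0,0,0,0,0,0]]}}

```text
t: 21.75
eef_pos: [0.487, 0.1449, 0.047]
ee_rot: [-3.141, -0.0, 2.851]
force: [-1.8, 0.3, 2.6]
width: 0.0001
gripper_force: 1.3
```

>>> {"method": "servo_tool", "body": {"deltas": [[1,0,0,1,0,0,0],[1,0,0,0.7,0,0,0],[1,0,0,0,0,0,0]]}}

```text
t: 22.0
eef_pos: [0.4871, 0.1448, 0.0451]
ee_rot: [-3.141, -0.0, 2.851]
force: [-0.6, -0.4, 0.5]
width: 0.0003
gripper_force: 0.0
```

>>> {"method": "servo_tool", "body": {"deltas": [[1,0,0,1,0,0,0],[1,0,0,0.5,0,0,0],[1,0,0,0,0,0,0]]}}

```text
t: 22.25
eef_pos: [0.4871, 0.1448, 0.0437]
ee_rot: [-3.141, -0.0, 2.851]
force: [0.4, -0.8, -1.1]
width: 0.0007
gripper_force: 0.0
```

>>> {"method": "servo_tool", "body": {"deltas": [[1,0,0,1,0,0,0],[1,0,0,0.5,0,0,0],[1,0,0,0,0,0,0]]}}

```text
t: 22.5
eef_pos: [0.4872, 0.1449, 0.0431]
ee_rot: [3.142, 0.0, 2.852]
force: [-3.2, -0.8, 8.6]
width: 0.0004
gripper_force: 4.2
```

>>> {"method": "servo_tool", "body": {"deltas": [[1,0,0,1,0,0,0],[1,0,0,0.5,0,0,0],[1,0,0,0,0,0,0]]}}

```text
t: 22.75
eef_pos: [0.4873, 0.1449, 0.0428]
ee_rot: [3.141, 0.001, 2.852]
force: [-7.4, -0.6, 23.6]
width: 0.0006
gripper_force: 11.7
```

>>> {"method": "servo_tool", "body": {"deltas": [[1,0,0,0.3,0,0,0],[1,0,0,0,0,0,0],[1,0,0,0,0,0,0]]}}

```text
t: 23.0
eef_pos: [0.4873, 0.1449, 0.0428]
ee_rot: [3.141, 0.001, 2.852]
force: [-9.7, -1.3, 26.1]
width: 0.0007
gripper_force: 13.2
```

>>> {"method": "servo_tool", "body": {"deltas": [[1,0,0,-10,0,0,0],[1,0,0,-20,0,0,0],[1,0,0,-30,0,0,0],[1,0,0,-40,0,0,0],[1,0,0,-40,0,0,0],[1,0,0,-40,0,0,0],[1,-30,0,-20,0,0,0],[1,-38,0,0,0,0,0],[1,-38,0,0,0,0,0],[1,-38,0,0,0,0,0],[1,0,0,0,0,0,0],[1,0,0,0,0,0,0],[1,0,0,0,0,0,0]]}}

```text
t: 24.08
eef_pos: [0.6248, 0.1033, 0.2399]
ee_rot: [-3.141, -0.001, 2.85]
force: [-1.1, -0.4, -0.2]
width: 0.0005
gripper_force: 0.0
```

```bash
python3 - <<'E'
from h import *
s=arm.get_state(); print(s['force'],s['t'],s['eef_pos'])
f=arm.grab_frame('side'); w=arm.grab_frame('wrist')
c=np.zeros((600,560,3),np.uint8); c[:300]=cv2.resize(f['color'][180:240,200:312],(560,300),interpolation=cv2.INTER_CUBIC)[:,:,::-1]; c[300:]=w['color'][0:300,:,::-1]; cv2.imwrite('pics/c7.png',c)
E
```

```text
[-1.05341599 -0.39941461 -0.2281099 ] 24.0833 [0.62483174 0.10331047 0.23987492]
```

View pics/c7.png

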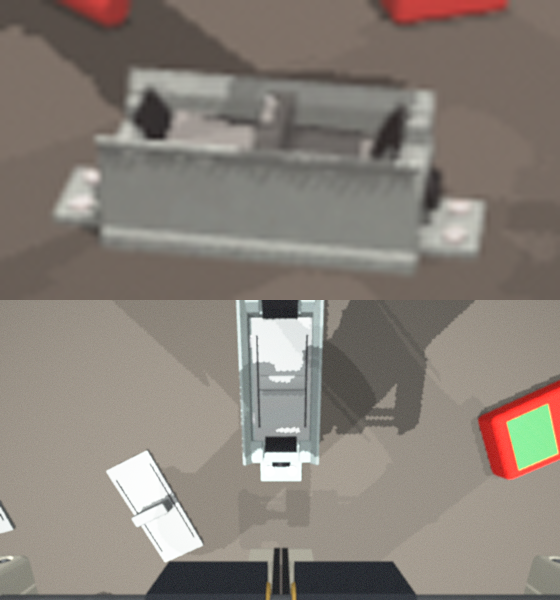

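The cover is seated. Both clips overlap its ends (wrist panel, 280,308 and 280,445), the plate sits low and level, and the bystanders haven't moved. I hand the job in.

```bash
python3 -c "
from station import arm
print(arm.job_done())"
```

```text
the job is handed in; nothing more can be done
None
```

The 120 mm cover is in the enclosure with both ends snapped home under their clips. Each bottomed out on its rest at about 27 N or less, and the job was handed in at about 24 s; no verdict came back.

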